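# Unnest two beakers into their size trays

### The job

A narrow steel beaker stands nested inside a wide one on the bench. Pull them apart and stand each one upright on the floor of the white tray whose fixed sample beaker has the same size, the narrow one in the tray with the tall narrow sample and the wide one in the tray with the low wide sample. Do not tip either beaker over on the way.

Things in the scene. Friction and masses are not known exactly. Their poses are not given: they have to be found in the camera images.
- narrow_beaker: loose round open beaker of plain steel, 70 g, 80 mm high, 40 mm wide at the rim narrowing to 34 mm at the foot, wall 2 mm. Origin: centre of its underside, z up along its axis. At the start it stands loosely inside the wide beaker (foot 3 mm above the bench), with its upper 38 mm showing above the wide beaker's rim and some 8 mm of play all round.
- wide_beaker: loose round open beaker of plain steel, 80 g, 45 mm high, 60 mm wide at the rim narrowing to 54 mm at the foot, wall 2 mm, bottom 3 mm thick. Origin: centre of its underside, z up along its axis. It stands on the bench. (A lower steel cup, 54 mm wide, 36 mm high, near it is not part of the job.)
- tray_narrow: fixed white tray, 230 (x) x 124 (y) x 10 mm high, walls and floor 4 mm thick; a steel beaker of the narrow size (40 mm wide, 80 mm high) is fixed upright in it as sample, its axis at x = +65 mm, y = 0. Origin: centre of the tray's underside, z up, x lengthwise towards the sample; the floor from x = -111 to +45 mm is free (middle near x = -45). The trays differ only in the sample.
- tray_wide: fixed white tray, 230 (x) x 124 (y) x 10 mm high, walls and floor 4 mm thick; a steel beaker of the wide size (60 mm wide, 45 mm high) is fixed upright in it as sample, its axis at x = +65 mm, y = 0. Origin: centre of the tray's underside, z up, x lengthwise towards the sample; the floor from x = -111 to +35 mm is free (middle near x = -45). The trays differ only in the sample.

How it is judged:
By the outcome, as a careful person would: the job done as asked, in the order asked, and still so for the second after the job is handed in, with the robot touching nothing.
It also fails if it takes over 64 s, if anything falls off the work surface, if the arm or the gripper's body presses on something with over 40 N, if the wrist force passes 120 N, or if a joint passes its speed limit or range.

### The arm

A 7-joint arm with a two-finger parallel gripper is mounted at the origin on the work surface; the furniture and walls round the work are solid. World frame = base frame: x ahead of the robot, y to its left, z up, the work surface at z = 0. Lengths are in mm, angles in rad, forces in N, time in s.
With the tool pointing down it reaches from about 400 to 750 mm from the base axis. Payload 19.5 kg.
Tool frame: the origin (TCP) lies on the centre line of the jaws, within the pads' length; the fingertips stand 25 mm ahead of it and the grasp point (between the pads) lies 6 mm ahead of it (nose_length is the distance from the TCP to the fingertips, in mm); z points along the fingers, y is the line along which they close (so a half turn about z gives the same grasp; the last joint's range is limited). The gripper opens to 85 mm and grips with 20 to 120 N. Pads are 22 mm wide; open, the fingers measure 114 mm over their backs; the gripper's body (76 mm by 85 mm) begins 54 mm behind the grasp point. The pads swing forward as they close: fully open they stand 13 mm farther back than shut.
Start: joints at [1.271, 0.707, -0.028, 1.485, 0.022, 0.951, -0.075], TCP at [146.593, -555.975, 256.268] pointing down, gripper open.
Joint ranges: [-2.71, 2.71], [-0.32, 2.16], [-1.57, 1.52], [0, 2.45], [-1.46, 4.6], [0, 2.02], [-2.83, 2.83]. Speed limits (rad/s): [1.89, 1.89, 2.57, 2.57, 3.01, 3.01, 3.01].

### API

Orientations are given as a unit quaternion [w, x, y, z].
In Python, from plant import get_obs, grab_frame, camera_params, finish_job, nose_length gives the robot as it stands.
- The arm moves only by the tool carry_out, never from a script. Its arguments are lists of equal length, an entry for each row: "gripper": the closure in counts, from 0 (fully open) to 255 (shut); "slide": the shift along the tool's x, y, z as a fraction of full scale, a list of three; "turn": the turn about the tool's z as a fraction of full scale. In form: {"gripper": [gripper, ...], "slide": [[tx, ty, tz], ...], "turn": [turn, ...]}. A call has 1 to 8 rows; each row is the pose to reach, as a shift and turn from the pose commanded when the call began, along the tool's axes at that moment; what a row does not reach only later rows make up. Full scale, the value 1, is 500 mm for a shift and 60 degrees for a turn. A row lasts 1/10 s, in which the tool goes at most 50 mm and 8.59 degrees, less where a joint would pass 70% of its speed; a pose out of reach is approached as far as the arm can. A call with a number of a shift or a turn outside -1 to 1 is refused whole. A call with a gripper value outside its range is refused whole. The fingers move at their own pace and stop on an object; "grip_force" is the grip in N (left out, the last holds). Time passes only in rows, so rows that repeat a pose let the fingers close. It gives the time, the measured TCP pose, the force, the opening and the grip force at its end, in the units of the state.
- get_obs(): the state, without advancing time (a new reading comes with each control period).
- grab_frame(name): name is "scene" or "top"; returns the picture (384x512x3 uint8, red, green, blue); there is no depth.
- camera_params(name): a dict with "mtx" (3x3 intrinsics, pixels), "cam_to_world" (4x4, takes a point from camera to world coordinates). Camera axes: x right, y up, looking along -z (the intrinsics and any distortion apply to the point x, -y, -z); pixel columns grow to the right and rows downward; lengths in mm; the calibration is good to about 2 mm. A picture is of the moment at which its call begins. camera_params takes no time and is no camera call.
- finish_job(): hands the job in; it is judged then, once.
The state is a dict: "t": time; "q": joint angles; "joint_velocities": joint speeds; "effort": joint torques, N m; "eef_pos": TCP position; "orientation": TCP orientation; "contact_force": force on the tool from outside, world axes, zero at the start; "torque": the same for the moment, N m; "opening": finger opening in mm; "finger_force": force on a finger pad.
Only numpy, scipy, OpenCV 4.12 (cv2) and the standard library are available. Lean on these libraries where they do the work, as an engineer would, in place of code of your own. Each camera call takes 0.05 s, during which the arm holds its last target. There are 200 camera calls.

## Working session

There is one attempt and no reset: what is moved stays moved. The work goes in short steps, Python scripts to look and compute and a tool call to move; the robot and the scene stay as the last step left them, time stands still between calls to the robot, and variables do not carry over. Pictures are saved under pics/ and viewed, at most 10 in all, crops included, and the job is handed in when it is done.

Besides the shell and the picture viewer there is one more tool, called after "Call:" as name([rows], argument=value, ...), one row to a line, values as JSON. carry_out: Moves the arm, as the interface text tells. Its arguments: {"type":"object","properties":{"gripper":{"type":"array","items":{"type":"number"}},"slide":{"type":"array","items":{"type":"array","items":{"type":"number","minimum":-1,"maximum":1}}},"turn":{"type":"array","items":{"type":"number","minimum":-1,"maximum":1}},"grip_force":{"type":"number"}},"required":["gripper","slide","turn"]}

```bash
ls; mkdir -p pics; python3 - <<'E'
from plant import *
import cv2,numpy as np
for n in("scene","top"):
    cv2.imwrite(f"pics/{n}0.png",grab_frame(n)[:,:,::-1]); p=camera_params(n); print(n,p)
o=get_obs();print(o,nose_length if not callable(nose_length) else nose_length())
E
```

```text
pics
scene {'mtx': array([[427.18141967,   0.        , 252.26325249],
       [  0.        , 427.18141967, 197.38629345],
       [  0.        ,   0.        ,   1.        ]]), 'cam_to_world': array([[ 9.29922627e-01, -2.16006685e-01,  2.97632356e-01,
         8.19530745e+02],
       [ 3.67726561e-01,  5.36056858e-01, -7.59881715e-01,
        -6.51368342e+02],
       [ 4.59166472e-03,  8.16078523e-01,  5.77922798e-01,
         5.28215671e+02],
       [ 0.00000000e+00,  0.00000000e+00,  0.00000000e+00,
         1.00000000e+00]])}
top {'mtx': array([[473.79820223,   0.        , 251.82855348],
       [  0.        , 473.79820223, 191.90848038],
       [  0.        ,   0.        ,   1.        ]]), 'cam_to_world': array([[ 1.50525480e-02,  9.80902988e-01, -1.93914283e-01,
         3.78745411e+02],
       [-9.99425225e-01,  8.86846666e-03, -3.27195637e-02,
         4.13525406e+00],
       [-3.03749955e-02,  1.94295338e-01,  9.80472682e-01,
         9.45888508e+02],
       [ 0.00000000e+00,  0.00000000e+00,  0.00000000e+00,
         1.00000000e+00]])}
{'t': 0.1, 'q': array([ 1.2712774 ,  0.70699948, -0.02761516,  1.48494594,  0.02195376,
        0.95089273, -0.0755081 ]), 'joint_velocities': array([ 0.00093737, -0.00295305, -0.00046676, -0.00128986,  0.00040894,
       -0.00012504, -0.00170111]), 'effort': array([ 3.04178568e-03, -8.84298062e+01,  1.23710107e+00, -2.36453015e+01,
        1.71219424e-02,  5.09325168e-03,  2.11888874e-05]), 'eef_pos': array([ 146.56697639, -555.79212748,  255.89939344]), 'orientation': array([-4.69352607e-04,  9.91704957e-01,  1.28534259e-01, -5.65190481e-05]), 'contact_force': array([-0.04172418, -0.94383664, -0.25452633]), 'torque': array([0.02923717, 0.02661326, 0.01691919]), 'finger_force': 0.0, 'opening': 85.46935839462849} 25.0
```

View pics/scene0.png

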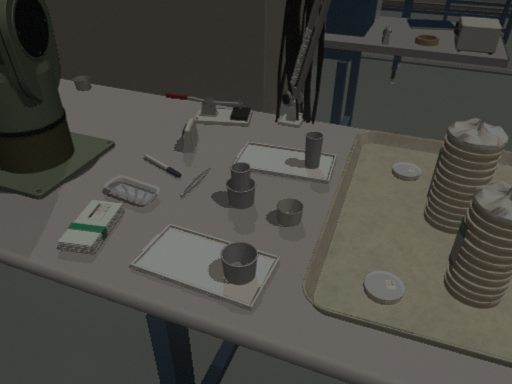

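View pics/top0.png

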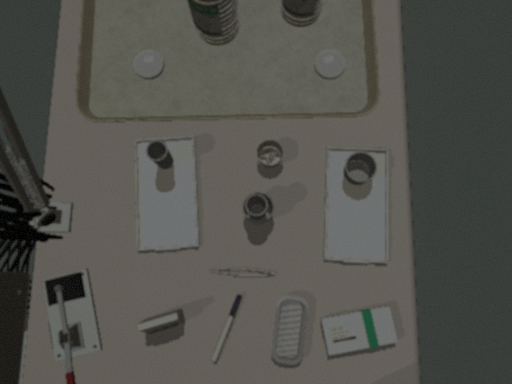

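Scene: nested pair at about (240,185), decoy cup (290,212), wide-sample tray (205,262), narrow-sample tray (287,160). Top: nested pair (258,207), decoy (269,153), narrow tray at left (167,195), wide tray at right (357,205).

```bash
cat > h.py <<'E'
from plant import *
import cv2,numpy as np
def ray(n,uv):
    p=camera_params(n);T=p["cam_to_world"];d=np.linalg.inv(p["mtx"])@[uv[0],uv[1],1.]
    return T[:3,3],T[:3,:3]@[d[0],-d[1],-d[2]]
def onz(n,uv,z):
    o,d=ray(n,uv);return (o+d*(z-o[2])/d[2])[:2].round(1)
def proj(n,P):
    p=camera_params(n);T=p["cam_to_world"];c=T[:3,:3].T@(np.array(P,float)-T[:3,3]);c=p["mtx"]@[c[0],-c[1],-c[2]]
    return (c[:2]/c[2]).round(1)
E
python3 - <<'E'
from h import *
t=cv2.imread("pics/top0.png")
a=cv2.resize(t[125:275,120:400],None,fx=2.8,fy=2.8,interpolation=cv2.INTER_CUBIC)
a=cv2.convertScaleAbs(a,alpha=1.6)
cv2.imwrite("pics/t1.png",a)
s=cv2.imread("pics/scene0.png")
cv2.imwrite("pics/s1.png",cv2.convertScaleAbs(cv2.resize(s[120:310,120:350],None,fx=3,fy=3,interpolation=cv2.INTER_CUBIC),alpha=1.4))
h=cv2.cvtColor(t,cv2.COLOR_BGR2GRAY);m=(h>105).astype(np.uint8)
m=cv2.morphologyEx(m,cv2.MORPH_OPEN,np.ones((3,3)))
for c in cv2.findContours(m,0,2)[0]:
    if cv2.contourArea(c)>3000:
        r=cv2.minAreaRect(c);print(cv2.contourArea(c),r);print([onz("top",b,10).tolist() for b in cv2.boxPoints(r)],onz("top",r[0],10))
E
```

```text
4585.5 ((354.5, 206.5), (109.0, 59.0), 90.0)
[[648.1, -112.6], [648.9, -231.9], [429.4, -223.4], [427.9, -109.4]] [ 536.1 -169.4]
4600.0 ((166.55990600585938, 194.79800415039062), (106.70741271972656, 56.701847076416016), 88.09085083007812)
[[666.3, 276.3], [671.0, 158.4], [451.5, 142.7], [446.4, 255.3]] [556.3 207.9]
```

View pics/t1.png

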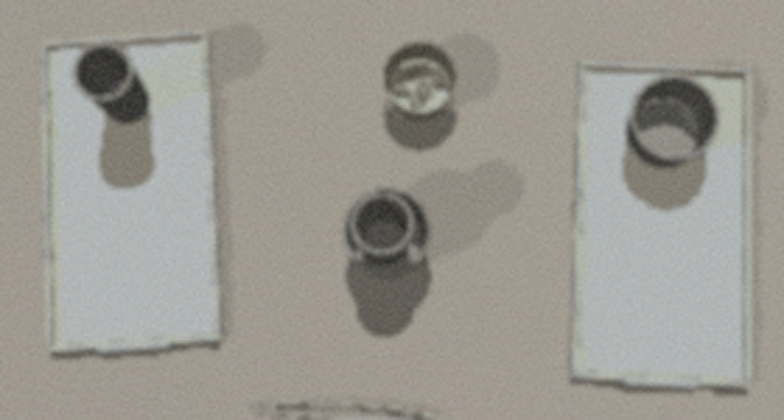

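View pics/s1.png

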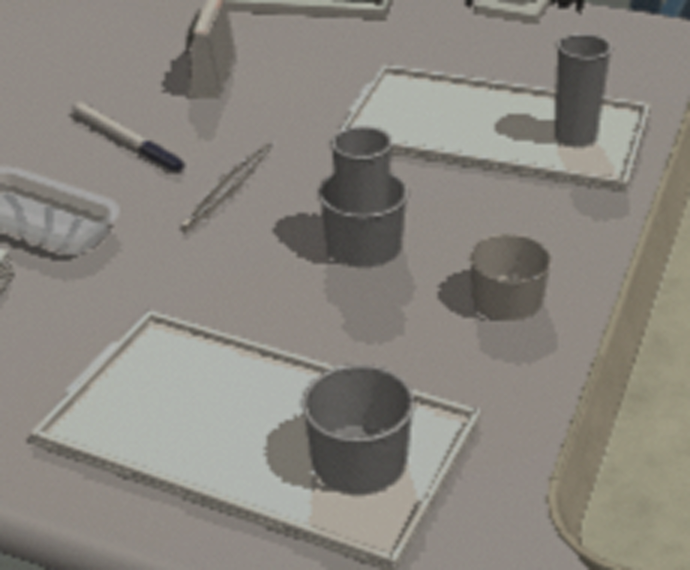

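```bash
python3 - <<'E'
from h import *
T=lambda x,y:(120+x/2.8,125+y/2.8); S=lambda x,y:(120+x/3,120+y/3)
for nm,a,b,z in [("narrow",(384,225),(361,143),83),("wide",(387,229),(363,192),45),("decoy",(420,78),(510,252),36),("sampleN",(104,72),(583,46),84),("sampleW",(673,121),(358,403),49)]:
    print(nm,onz("top",T(*a),z),onz("scene",S(*b),z))
# tray outer corners
print("trayW top",[onz("top",T(*p),10).tolist() for p in[(578,66),(748,72),(747,389),(572,381)]])
print("trayW sc",[onz("scene",S(*p),10).tolist() for p in[(478,410),(393,556),(31,436),(152,316)]])
print("trayN top",[onz("top",T(*p),10).tolist() for p in[(46,47),(209,37),(219,344),(53,353)]])
print("trayN sc",[onz("scene",S(*p),10).tolist() for p in[(648,105),(626,183),(386,69)]])
E
```

```text
narrow [524.2  22.7] [530.3  20.7]
wide [527.8  21.5] [531.8  19.5]
decoy [ 6.382e+02 -5.000e-01] [642.6   2.6]
sampleN [627.4 214.1] [631.8 211.7]
sampleW [ 604.8 -175.4] [ 612.3 -178.8]
trayW top [[655.4, -115.7], [651.6, -238.4], [423.9, -228.6], [427.7, -108.0]]
trayW sc [[663.0, -119.7], [657.1, -239.4], [433.1, -235.0], [441.5, -114.8]]
trayN top [[667.6, 276.4], [676.0, 155.4], [450.2, 139.6], [442.4, 257.2]]
trayN sc [[676.6, 273.3], [687.0, 152.1], [455.6, 250.5]]
```

Cameras agree within ~6 mm: narrow at about (528,21), wide (530,20). Targets: narrow at (517,203), wide at (499,-173). Moving to the first hover.

Call:
carry_out([
  [0.54,-0.46,0],
  [0.54,-0.46,0],
  [0.54,-0.46,0],
  [0.54,-0.46,0],
  [0.54,-0.46,0],
  [0.54,-0.46,0],
  [0.54,-0.46,0],
  [0.54,-0.46,0],
], gripper=[0,0,0,0,0,0,0,0], turn=[0,0,0,0,0,0,0,0], grip_force=25)

```text
t: 0.9
eef_pos: [352.2, -259.8, 256.2]
orientation: [-0.001, 0.991, 0.133, 0.001]
contact_force: [-0.9, -2.2, -0.2]
opening: 85.6
finger_force: 0.0
```

Call:
carry_out([
  [0.4,-0.44,0],
  [0.494,-0.461,0],
  [0.494,-0.461,0],
  [0.494,-0.461,0],
  [0.494,-0.461,0],
  [0.494,-0.461,0],
  [0.494,-0.461,0],
  [0.494,-0.461,0],
], gripper=[0,0,0,0,0,0,0,0], turn=[0,0,0,0,0,0,0,0])

```text
t: 1.7
eef_pos: [530.6, 25.7, 255.5]
orientation: [-0.001, 0.991, 0.131, 0.0]
contact_force: [0.1, -0.9, -0.7]
opening: 85.7
finger_force: 0.0
```

Call:
carry_out([
  [0,0,0.1],
  [-0.006,0.006,0.2],
  [-0.006,0.006,0.2],
  [-0.006,0.006,0.2],
], gripper=[0,0,0,0], turn=[0,0,0,0])

```text
t: 2.1
eef_pos: [527.1, 16.9, 157.3]
orientation: [0.0, 0.992, 0.128, -0.0]
contact_force: [0.2, 1.3, 1.0]
opening: 85.1
finger_force: 0.0
```

```bash
python3 - <<'E'
from h import *
s=cv2.cvtColor(grab_frame("scene"),cv2.COLOR_RGB2BGR)
t=cv2.cvtColor(grab_frame("top"),cv2.COLOR_RGB2BGR)
cv2.imwrite("pics/st2.png",cv2.convertScaleAbs(np.hstack([cv2.resize(s[60:220,180:310],None,fx=3,fy=3,interpolation=2),cv2.resize(t[135:295,200:330],None,fx=3,fy=3,interpolation=2)]),alpha=1.5))
p=get_obs()["eef_pos"];print(p)
for z in(85,p[2]-25): print(proj("scene",[p[0],p[1],z]),proj("top",[p[0],p[1],z]))
E
```

```text
[527.91890759  17.31158064 158.6194365 ]
[238.6 167.4] [260.1 203.2]
[238.2 145.8] [259.7 198.4]
```

View pics/st2.png

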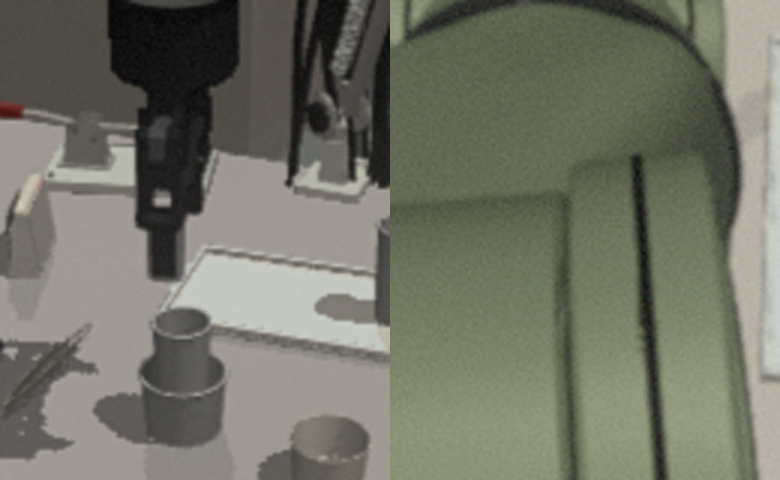

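The scene half shows the fingers above the beaker (near fingertip at about (235,153)), narrow rim at (240,168). The top view is blocked by the arm.

```bash
python3 - <<'E'
from h import *
for i in range(4): print(get_obs()["eef_pos"].round(1)); grab_frame("scene")
p=get_obs()["eef_pos"];u=np.array([.255,-.967])
for k in(43,50,57): 
  for z in(133,146): print(k,z,proj("scene",[*(p[:2]+k*u),p[2]-158+z]))
E
```

```text
[527.9  17.3 158.6]
[527.9  17.4 158.6]
[527.8  17.5 158.3]
[527.6  17.5 158. ]
43 133 [234.7 157.2]
43 146 [234.5 151. ]
50 133 [234.1 159.1]
50 146 [233.9 152.9]
57 133 [233.5 161. ]
57 146 [233.3 154.8]
```

Call:
carry_out([
  [0.004,-0.007,0],
  [0.004,-0.007,0.08],
  [0.004,-0.007,0.16],
  [0.004,-0.007,0.16],
  [0.004,-0.007,0.16],
], gripper=[0,0,0,0,0], turn=[0,0,0,0,0])

```text
t: 2.9
eef_pos: [528.1, 21.5, 77.2]
orientation: [-0.0, 0.992, 0.129, -0.0]
contact_force: [-0.0, 0.1, 0.3]
opening: 85.0
finger_force: 0.0
```

Call:
carry_out([
  [0,0,0],
  [0,0,0],
  [0,0,0],
  [0,0,0],
  [0,0,0],
  [0,0,0],
  [0,0,0],
  [0,0,0],
], gripper=[100,140,160,160,160,160,160,160], turn=[0,0,0,0,0,0,0,0])

```text
t: 3.7
eef_pos: [528.5, 21.8, 77.2]
orientation: [-0.0, 0.992, 0.129, 0.001]
contact_force: [-0.7, 3.0, 11.9]
opening: 39.2
finger_force: 23.8
```

Call:
carry_out([
  [0,0,-0.01],
  [0,0,-0.03],
  [0,0,-0.06],
  [0,0,-0.1],
  [0,0,-0.15],
  [0,0,-0.2],
  [0,0,-0.22],
  [0,0,-0.22],
], gripper=[170,170,170,170,170,170,170,170], turn=[0,0,0,0,0,0,0,0])

```text
t: 4.5
eef_pos: [528.4, 21.3, 187.6]
orientation: [0.0, 0.992, 0.128, 0.001]
contact_force: [0.7, 0.6, -1.3]
opening: 38.9
finger_force: 25.3
```

```bash
python3 - <<'E'
from h import *
s=cv2.cvtColor(grab_frame("scene"),cv2.COLOR_RGB2BGR)
cv2.imwrite("pics/s3.png",cv2.convertScaleAbs(cv2.resize(s[60:310,130:340],None,fx=2.4,fy=2.4,interpolation=2),alpha=1.5))
print(get_obs()["eef_pos"],get_obs()["contact_force"],get_obs()["opening"])
E
```

```text
[527.97763864  21.39415401 186.4440212 ] [-0.80969764  0.51697291 -1.14058248] 39.04623575641646
```

View pics/s3.png

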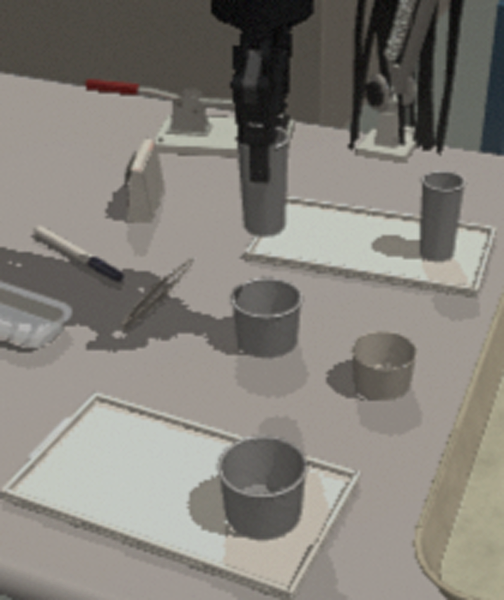

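The narrow beaker is held upright and clear; the wide one still stands, rim centre at about (241,185). Carrying the narrow one to its tray.

Call:
carry_out([
  [0.01,-0.05,0],
  [0.03,-0.13,0],
  [0.05,-0.22,0],
  [0.06,-0.29,0],
  [0.07,-0.335,0],
  [0.071,-0.357,0],
  [0.071,-0.357,0],
  [0.071,-0.357,0],
], gripper=[170,170,170,170,170,170,170,170], turn=[0,0,0,0,0,0,0,0])

```text
t: 5.35
eef_pos: [516.9, 201.5, 185.9]
orientation: [0.0, 0.992, 0.128, -0.0]
contact_force: [0.2, -0.7, -2.0]
opening: 38.7
finger_force: 25.4
```

Call:
carry_out([
  [0,0,0.04],
  [0,0,0.1],
  [0,0,0.16],
  [0,0,0.19],
  [0,0,0.205],
  [0,0,0.208],
  [0,0,0.21],
  [0,0,0.21],
], gripper=[170,170,170,170,170,170,170,170], turn=[0,0,0,0,0,0,0,0])

```text
t: 6.15
eef_pos: [517.2, 202.9, 82.0]
orientation: [-0.0, 0.992, 0.128, 0.0]
contact_force: [0.6, -0.6, -0.3]
opening: 38.8
finger_force: 25.4
```

```bash
python3 - <<'E'
from h import *
s=cv2.cvtColor(grab_frame("scene"),cv2.COLOR_RGB2BGR)
cv2.imwrite("pics/s4.png",cv2.convertScaleAbs(cv2.resize(s[60:210,190:360],None,fx=3,fy=3,interpolation=2),alpha=1.5))
print(get_obs()["eef_pos"],get_obs()["contact_force"],get_obs()["opening"])
E
```

```text
[517.15661373 202.96634621  82.03693989] [ 0.27946331 -0.08256018 -0.78610558] 38.683863316611266
```

View pics/s4.png

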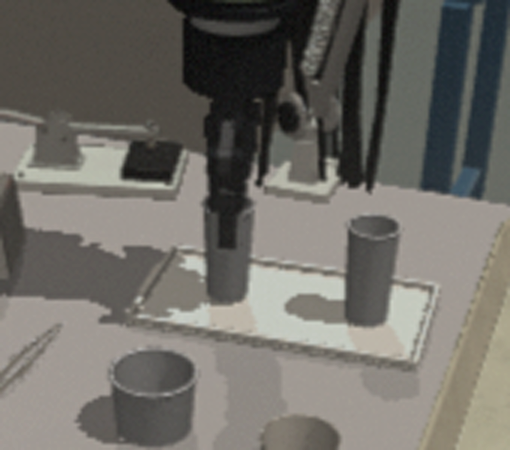

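The beaker is upright over the tray's free floor, foot at about (266,160). Lowering gently until it makes contact.

Call:
carry_out([
  [0,0,0.002],
  [0,0,0.004],
  [0,0,0.006],
  [0,0,0.006],
], gripper=[170,170,170,170], turn=[0,0,0,0])

```text
t: 6.6
eef_pos: [517.0, 203.1, 78.4]
orientation: [-0.0, 0.992, 0.129, 0.0]
contact_force: [-0.2, 0.7, 1.8]
opening: 38.8
finger_force: 25.4
```

Call:
carry_out([
  [0,0,0.001],
  [0,0,0.002],
  [0,0,0.002],
], gripper=[170,170,170], turn=[0,0,0])

```text
t: 6.9
eef_pos: [517.3, 203.3, 78.2]
orientation: [-0.0, 0.992, 0.129, 0.001]
contact_force: [-1.9, 1.2, 17.1]
opening: 38.9
finger_force: 25.6
```

Call:
carry_out([
  [0,0,0],
  [0,0,0],
  [0,0,0],
  [0,0,0],
  [0,0,0],
  [0,0,0],
  [0,0,0],
  [0,0,0],
], gripper=[120,100,60,30,0,0,0,0], turn=[0,0,0,0,0,0,0,0])

```text
t: 7.7
eef_pos: [516.8, 203.0, 77.3]
orientation: [-0.0, 0.992, 0.129, -0.0]
contact_force: [0.0, -0.1, 0.4]
opening: 85.2
finger_force: 0.0
```

Call:
carry_out([
  [0,0,-0.04],
  [0,0,-0.12],
  [0,0,-0.2],
  [0,0,-0.2],
  [0,0,-0.2],
  [0,0,-0.2],
], gripper=[0,0,0,0,0,0], turn=[0,0,0,0,0,0])

```text
t: 8.3
eef_pos: [516.5, 202.9, 176.6]
orientation: [0.0, 0.992, 0.129, -0.001]
contact_force: [0.2, 0.4, -0.3]
opening: 85.4
finger_force: 0.0
```

```bash
python3 - <<'E'
from h import *
s=cv2.cvtColor(grab_frame("scene"),cv2.COLOR_RGB2BGR)
t=cv2.cvtColor(grab_frame("top"),cv2.COLOR_RGB2BGR)
cv2.imwrite("pics/st5.png",cv2.convertScaleAbs(np.hstack([cv2.resize(s[110:230,190:360],None,fx=2.3,fy=2.3,interpolation=2),cv2.resize(t[145:265,130:300],None,fx=2.3,fy=2.3,interpolation=2)]),alpha=1.5))
E
```

```text
(no output)
```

View pics/st5.png

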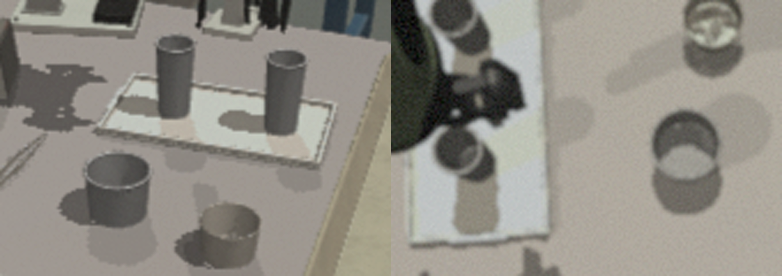

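The narrow beaker stands upright in its tray at (266,145) in the scene. The wide rim is at scene (241,185) and top (258,208), so about (528,20).

Call:
carry_out([
  [-0.07,0.359,0],
  [-0.07,0.359,0],
  [-0.07,0.359,0],
  [-0.07,0.359,0],
  [-0.07,0.359,0],
  [-0.07,0.359,0],
  [-0.07,0.359,0.06],
  [-0.07,0.359,0.12],
], gripper=[0,0,0,0,0,0,0,0], turn=[0,0,0,0,0,0,0,0])

```text
t: 9.2
eef_pos: [528.9, 22.1, 116.6]
orientation: [-0.0, 0.992, 0.129, 0.001]
contact_force: [0.9, 0.1, -1.2]
opening: 85.6
finger_force: 0.0
```

Call:
carry_out([
  [0,0,0.0],
  [0,0,0.05],
  [0,0,0.1],
  [0,0,0.14],
  [0,0,0.16],
  [0,0,0.16],
], gripper=[0,0,0,0,0,0], turn=[0,0,0,0,0,0])

```text
t: 9.8
eef_pos: [528.6, 21.1, 37.2]
orientation: [-0.0, 0.992, 0.129, -0.0]
contact_force: [-0.2, 0.6, 0.2]
opening: 85.1
finger_force: 0.0
```

Call:
carry_out([
  [0,0,0],
  [0,0,0],
  [0,0,0],
  [0,0,0],
  [0,0,0],
  [0,0,0],
  [0,0,0],
  [0,0,0],
], gripper=[50,80,110,110,110,110,110,110], turn=[0,0,0,0,0,0,0,0])

```text
t: 10.6
eef_pos: [529.3, 20.7, 38.7]
orientation: [-0.0, 0.992, 0.128, 0.001]
contact_force: [-3.1, 0.5, 14.6]
opening: 58.0
finger_force: 23.6
```

Call:
carry_out([
  [0,0,-0.01],
  [0,0,-0.04],
  [0,0,-0.1],
  [0,0,-0.16],
  [0,0,-0.2],
  [0,0,-0.2],
  [-0.03,0.07,-0.2],
  [-0.06,0.14,-0.2],
], gripper=[125,125,125,125,125,125,125,125], turn=[0,0,0,0,0,0,0,0])

```text
t: 11.4
eef_pos: [517.4, -55.1, 137.4]
orientation: [-0.0, 0.992, 0.13, 0.0]
contact_force: [1.6, -0.4, -0.7]
opening: 58.3
finger_force: 27.2
```

Call:
carry_out([
  [-0.035,0.08,0],
  [-0.07,0.15,0],
  [-0.09,0.2,0],
  [-0.096,0.22,0],
  [-0.096,0.22,0],
  [-0.096,0.22,0],
  [-0.096,0.22,0],
  [-0.096,0.22,0],
], gripper=[125,125,125,125,125,125,125,125], turn=[0,0,0,0,0,0,0,0])

```text
t: 12.2
eef_pos: [499.5, -172.3, 137.3]
orientation: [-0.0, 0.992, 0.129, -0.0]
contact_force: [0.5, 0.1, -1.2]
opening: 58.4
finger_force: 27.2
```

Call:
carry_out([
  [0,0,0.04],
  [0,0,0.1],
  [0,0,0.14],
  [0,0,0.165],
  [0,0,0.18],
  [0,0,0.188],
  [0,0,0.188],
  [0,0,0.188],
], gripper=[125,125,125,125,125,125,125,125], turn=[0,0,0,0,0,0,0,0])

```text
t: 13.0
eef_pos: [499.5, -173.5, 43.9]
orientation: [0.0, 0.992, 0.129, 0.0]
contact_force: [-0.0, 1.0, -0.6]
opening: 58.2
finger_force: 27.2
```

```bash
python3 - <<'E'
from h import *
s=cv2.cvtColor(grab_frame("scene"),cv2.COLOR_RGB2BGR)
cv2.imwrite("pics/s6.png",cv2.convertScaleAbs(cv2.resize(s[110:310,110:360],None,fx=2.4,fy=2.4,interpolation=2),alpha=1.5))
print(get_obs()["eef_pos"],get_obs()["contact_force"],get_obs()["opening"])
E
```

```text
[ 499.51860405 -173.48685789   43.92146302] [-0.61003501  0.47317478 -0.67264119] 58.09066881741911
```

View pics/s6.png

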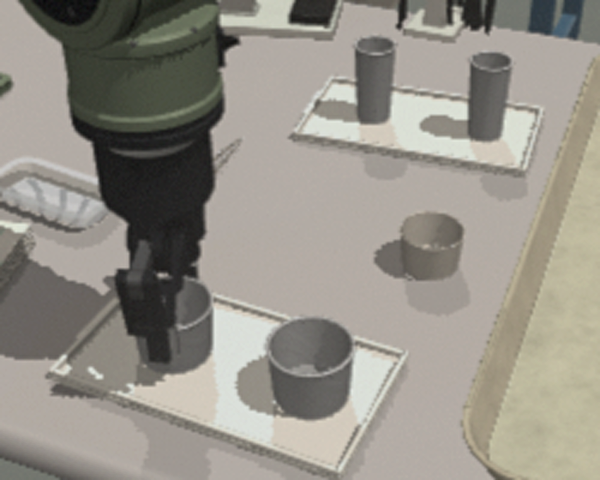

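The wide beaker is held upright just above the free floor of its tray, foot at about (183,262). Setting it down.

Call:
carry_out([
  [0,0,0.001],
  [0,0,0.002],
  [0,0,0.003],
  [0,0,0.003],
], gripper=[125,125,125,125], turn=[0,0,0,0])

```text
t: 13.45
eef_pos: [499.4, -173.5, 42.7]
orientation: [0.0, 0.992, 0.128, 0.0]
contact_force: [-3.0, 1.5, 20.2]
opening: 57.9
finger_force: 28.3
```

Call:
carry_out([
  [0,0,0],
  [0,0,0],
  [0,0,0],
  [0,0,0],
  [0,0,0],
  [0,0,0],
  [0,0,0],
  [0,0,0],
], gripper=[80,60,30,0,0,0,0,0], turn=[0,0,0,0,0,0,0,0])

```text
t: 14.25
eef_pos: [499.2, -173.4, 41.8]
orientation: [-0.0, 0.992, 0.129, -0.0]
contact_force: [0.8, -0.2, 0.1]
opening: 85.4
finger_force: 0.0
```

Call:
carry_out([
  [0,0,-0.03],
  [0,0,-0.1],
  [0,0,-0.2],
  [0,0,-0.3],
  [0,0,-0.4],
  [0,0,-0.4],
  [0,0,-0.4],
  [0,0,-0.4],
], gripper=[0,0,0,0,0,0,0,0], turn=[0,0,0,0,0,0,0,0])

```text
t: 15.05
eef_pos: [498.8, -173.3, 240.9]
orientation: [-0.0, 0.992, 0.129, -0.001]
contact_force: [0.6, 1.2, -0.4]
opening: 85.6
finger_force: 0.0
```

```bash
python3 - <<'E'
from h import *
s=cv2.cvtColor(grab_frame("scene"),cv2.COLOR_RGB2BGR)
cv2.imwrite("pics/s7.png",cv2.convertScaleAbs(cv2.resize(s[110:310,110:360],None,fx=2.4,fy=2.4,interpolation=2),alpha=1.5))
E
```

```text
(no output)
```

View pics/s7.png

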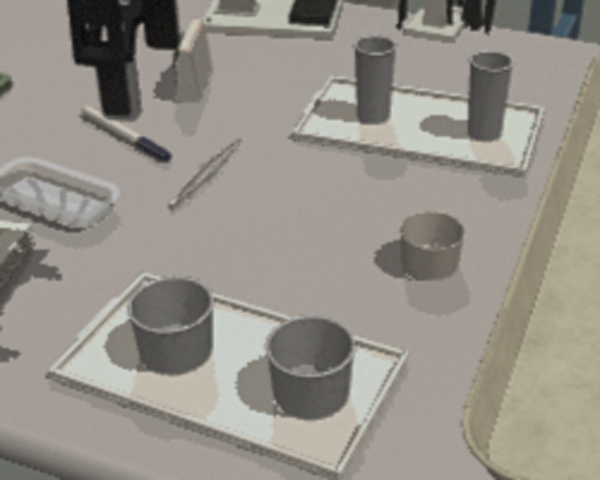

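Both beakers stand upright in the right trays: wide rim at about (181,238), narrow at about (266,145). The gripper is clear.

```bash
python3 -c "from plant import *;print(finish_job())"
```

```text
the job is handed in; nothing more can be done
None
```

The beakers are apart and each stands upright in the tray with its matching sample; the job was handed in at about 15 s of the 64 s allowed, with no verdict shown.

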